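# Lock a spike post into a bench stand with its spring bayonet collar

### The job

Take the pointed steel post out of the wooden block and stand it upright in the bench stand's socket, all the way down. Then slip the loose knurled collar over the post onto the stand's neck, turn it under a light push until its hidden keyways drop over the cross pin, and press it fully home against the spring. Finish while still gripping the collar and holding it down, because it springs back up if let go; leave the wooden dowel and the other things on the bench where they are.

Things in the scene. Friction and masses are not known exactly. Their poses are not given: they have to be found in the camera images.
- post: Steel spike post to be mounted: rod 12 mm in diameter, 108 mm long, pointed top (last 8 mm taper), foot chamfered 2 mm wide over 3 mm. It starts standing, point up, in one of the two holes of the wooden block, 58 mm of it above the block's top. Origin: centre of its foot, 10 mm above the bench at first; z along the rod to the point. About 90 g.
- dowel: Bystander in the other hole of the block, 60 mm from the post: blunt wooden dowel 12 mm in diameter, 88 mm long, its flat top 20 mm lower than the post's point. Origin: centre of its foot. Must stay in its hole.
- block: Wooden storage block, fixed to the bench, 60 mm (x) by 130 mm (y) by 60 mm high, with two holes 14.4 mm wide and 50 mm deep at y = +30 and -30 mm. Origin: centre of its underside. It stands to the robot's left or right.
- stand: Bench stand, bolted down: round blue-grey foot 110 mm in diameter, 12 mm thick; on it a shoulder 48 mm in diameter with its flat top 50 mm above the bench; above that a steel neck 24 mm in diameter up to 71 mm, its top 4 mm tapering to 19 mm. Origin: on the axis at bench level, z up. The frame's yaw says nothing about the cross pin.
- socket_mouth (a point): Centre of the neck's open top, 71 mm above the bench, on the stand's axis. The neck is a tube: bore 15 mm, flared to 17.6 mm at the mouth, its floor 12 mm above the bench, where the post's foot rests (seated, the post's point is 120 mm above the bench).
- pin_level (a point): Point on the stand's axis level with the cross pin's upper side, 63 mm above the bench. The pin, 6 mm thick steel, sticks out of the neck on both sides (in one line) to 17.5 mm from the axis. Its direction differs each time and is not given; it can be seen until the collar covers it.
- spring (a joint): Sprung ring plate round the neck, under the pin: 0 = up (its top 56 mm above the bench), grows in m as it is pushed down; 0.006 when the collar sits on the shoulder. It pushes back with about 4.4 N at 0 and 8 N at 0.006.
- collar: Loose knurled aluminium collar, 50 mm in diameter, 40 mm high, about 160 g, standing on the bench on its underside, on the other side of the robot from the wooden block. Bore 28 mm right through. Origin: centre of its underside, z up. Four keyways, 11 mm wide and 14 mm deep (upwards), are hidden in the bore's lower end, towards +x, -x, +y and -y of this frame.
- collar_grip (a point): Point on the collar's axis 32 mm above its underside: gripped there the gripper's body clears the post. Over the neck the collar rests on the pin, underside at 63 mm; a turn of at most a quarter brings keyways over the pin (within 0.15 rad) and it can go down: it meets the spring plate at 56 mm and is home on the shoulder, underside at 50 mm. Let go, it rises to 56 mm.
- foam: Bystander: cream block of modelling foam, 80 x 170 x 55 mm, lying beyond the work. Origin: centre of its underside.
- screwdriver: Bystander: screwdriver with a black handle, 200 mm long, lying beyond the work. Origin: under its middle.
- jar: Bystander: closed jar 64 mm in diameter, 85 mm high, beyond the work. Origin: centre of its underside.
Not all that is in view belongs to the job. Leave any purple look-alike of the stand alone.

How it is judged:
By the outcome, as a careful person would: the job done as asked, in the order asked, and still so for the second after the job is handed in, while the arm keeps its last pose, push and grip.
It also fails if it takes over 64 s, if anything falls off the work surface, if the arm or the gripper's body presses on something with over 40 N, if the wrist force passes 120 N, or if a joint passes its speed limit or range.

### The arm

A 6-joint arm with a two-finger parallel gripper is mounted at the origin on the work surface. World frame = base frame: x ahead of the robot, y to its left, z up, the work surface at z = 0. Lengths are in m, angles in rad, forces in N, time in s.
With the tool pointing down it reaches from about 0.275 to 0.75 m from the base axis. Payload 10.2 kg.
Tool frame: the origin (TCP) lies on the centre line of the jaws, within the pads' length; the fingertips stand 19 mm ahead of it and the grasp point (between the pads) is the TCP; z points along the fingers, y is the line along which they close (so a half turn about z gives the same grasp; the last joint's range is limited). The gripper opens to 85 mm and grips with 20 to 120 N. Pads are 22 mm wide; open, the fingers measure 114 mm over their backs; the gripper's body (76 mm by 85 mm) begins 54 mm behind the grasp point. The pads swing forward as they close: fully open they stand 13 mm farther back than shut.
Start: joints at [-1.438, 0.313, 1.498, -0, 1.331, -0.223], TCP at [0.183, -0.492, 0.25] pointing down, gripper open.
Joint ranges: [-2.94, 2.94], [-0.97, 2.17], [0.19, 2.56], [-1.23, 4.37], [0.02, 3.11], [-2.88, 2.88]. Speed limits (rad/s): [2.39, 2.39, 3.01, 3.14, 3.14, 3.14].

### API

Orientations are given as [roll, pitch, yaw] about the fixed x, y, z axes, in that order (R = Rz(yaw) Ry(pitch) Rx(roll)).
In Python, from rig import sense, optics, env gives the robot as it stands.
- The arm moves only by the tool drive_tool, never from a script. Its argument "series" is a list of rows, each a list of 3 entries, a list of its own where there are three numbers: the shift along the tool's x, y, z in m, then the turn, a rotation vector about the tool's x, y, z in degrees, then the closure, from 0 (fully open) to 1 (shut). A call has 1 to 10 rows; each row shifts and turns the commanded pose from where the row before left it, along the tool's axes as they then stand; what a row does not reach is not made up. A row lasts 1/12 s, in which the tool goes at most 41.7 mm and 7.16 degrees, less where a joint would pass 70% of its speed; a pose out of reach is approached as far as the arm can. A call is refused whole if a number of a shift passes 0.0417 or a number of a turn 7.16, either way. A call with a gripper value outside its range is refused whole. The fingers move at their own pace and stop on an object; "grip_force" is the grip in N (left out, the last holds). Time passes only in rows, so rows that do not move let the fingers close. It gives the time, the measured TCP pose, the force, the opening and the grip force at its end, in the units of the state.
- sense(): the state, without advancing time (a new reading comes with each control period).
- optics.get_image(name): name is "scene" or "top" or "wrist"; returns a dict with "color" (400x640x3 uint8, red, green, blue), "fx", "fy", "cx", "cy" (pixels), "cam_to_world" (4x4, takes a point from camera to world coordinates); the wrist camera has in their place "tool_from_camera" (4x4, takes a point from camera to tool coordinates, whose origin is the TCP and whose axes are the flange's). Camera axes: x right, y down, z forward; pixel columns grow to the right and rows downward; lengths in m; the calibration is good to about 2 mm. A picture is of the moment at which its call begins: read the wrist's pose just before it. There is no depth.
- env.job_done(): hands the job in; it is judged then, once.
The state is a dict: "time_s": time; "joints": joint angles; "qd": joint speeds; "tau": joint torques, N m; "position": TCP position; "orientation": TCP orientation; "contact_force": force on the tool from outside, world axes, zero at the start; "ft_torque": the same for the moment, N m; "opening": finger opening in m; "grasp_force": force on a finger pad.
Only numpy, scipy, OpenCV 4.12 (cv2) and the standard library are available. Lean on these libraries where they do the work, as an engineer would, in place of code of your own. Each camera call takes 0.05 s, during which the arm holds its last target. There are 200 camera calls.

## Working session

There is one attempt and no reset: what is moved stays moved. The work goes in short steps, Python scripts to look and compute and a tool call to move; the robot and the scene stay as the last step left them, time stands still between calls to the robot, and variables do not carry over. Pictures are saved under pics/ and viewed, at most 10 in all, crops included, and the job is handed in when it is done.

Besides the shell and the picture viewer there is one more tool, called after "Request:" as a command line: name --argument value ..., lists and objects as JSON in quotes. drive_tool: Moves the arm, as the interface text tells. Its arguments: {"type":"object","properties":{"series":{"type":"array","items":{"type":"array"}},"grip_force":{"type":"number"}},"required":["series"]}

```bash
mkdir -p pics; ls; python3 - <<'E'
from rig import sense, optics, env
import cv2,numpy as np
s=sense();print(s['time_s'],s['position'],s['orientation'],s['opening'])
for n in('scene','top'):
    d=optics.get_image(n);cv2.imwrite(f'pics/{n}0.png',d['color'][:,:,::-1]);print(n,d['fx'],d['fy'],d['cx'],d['cy'],np.round(d['cam_to_world'],4).tolist())
d=optics.get_image('wrist');print(d['fx'],d['cx'],d['cy'],np.round(d['tool_from_camera'],4).tolist())
E
```

```text
pics
0.0 [ 0.18281997 -0.49187868  0.24973993] [-3.14033012e+00 -2.87758719e-04  3.55765228e-01] 0.08530254092168317
scene 480.15970188250196 480.15970188250196 325.08211691085563 192.3403189869815 [[-0.4277, 0.4861, -0.7621, 1.3774], [0.9039, 0.2334, -0.3585, 0.3513], [0.0036, -0.8422, -0.5392, 0.6118], [0.0, 0.0, 0.0, 1.0]]
top 363.4948321975472 363.4948321975472 317.85158569179595 201.84188991174918 [[0.0063, -0.9907, 0.1361, 0.5233], [-1.0, -0.0069, -0.0035, 0.0117], [0.0044, -0.136, -0.9907, 0.8137], [0.0, 0.0, 0.0, 1.0]]
343.4579287327459 319.1334845550461 202.36133652024284 [[-0.0005, -0.9466, -0.3225, 0.0811], [1.0, -0.0005, -0.0, 0.0001], [-0.0002, -0.3225, 0.9466, -0.1252], [0.0, 0.0, 0.0, 1.0]]
```

View pics/top0.png

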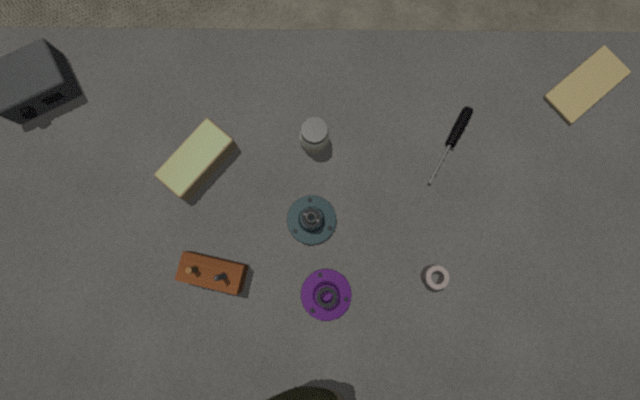

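View pics/scene0.png

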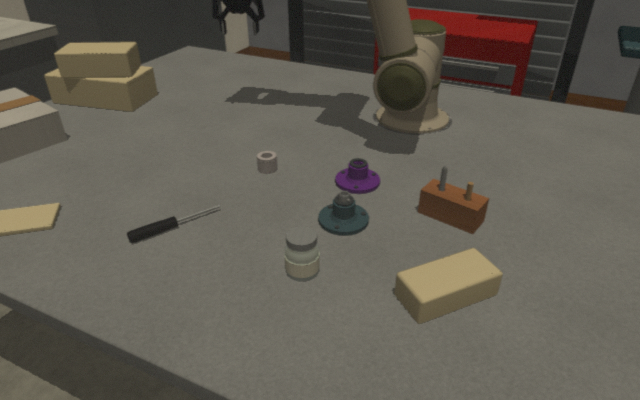

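Top view: the blue-grey stand is at (311,219) and its purple look-alike at (326,295). The block is at (212,273), with the grey post near (221,278) and the tan dowel near (193,271). The collar is at (437,278). The blue-grey one fits the stand's description. I'll confirm these in one enlarged crop.

```bash
cat >h.py <<'E'
from rig import sense, optics, env
import cv2,numpy as np
from scipy.spatial.transform import Rotation as R
def cam(d):
    if 'cam_to_world' in d: return np.array(d['cam_to_world'])
    s=sense();T=np.eye(4);T[:3,:3]=R.from_euler('xyz',s['orientation']).as_matrix();T[:3,3]=s['position']
    return T@np.array(d['tool_from_camera'])
def pix2w(d,T,u,v,z):
    r=T[:3,:3]@np.array([(u-d['cx'])/d['fx'],(v-d['cy'])/d['fy'],1]);return T[:3,3]+r*(z-T[2,3])/r[2]
def w2pix(d,T,p):
    q=T[:3,:3].T@(np.array(p)-T[:3,3]);return np.array([d['fx']*q[0]/q[2]+d['cx'],d['fy']*q[1]/q[2]+d['cy']])
E
python3 - <<'E'
from h import *
im=cv2.imread('pics/top0.png');d=optics.get_image('top');T=cam(d)
def crop(u,v,w,h,k): return cv2.resize(im[v:v+h,u:u+w],None,fx=k,fy=k,interpolation=cv2.INTER_CUBIC)
a=crop(280,190,66,66,6);b=crop(170,245,84,56,4);c=crop(415,255,56,56,4)
W=np.zeros((600,800,3),np.uint8);W[:396,:396]=a;W[:224,400:736]=b;W[230:454,400:624]=c
cv2.imwrite('pics/crop0.png',np.clip(W*1.8,0,255).astype(np.uint8))
for n,u,v,z in [('stand top',311,217,.071),('block',212,273,.06),('posttip',217,277,.118),('dowel',190,269,.098),('collar',437,278,.04)]: print(n,np.round(pix2w(d,T,u,v,z),4))
E
```

```text
stand top [0.5938 0.023  0.071 ]
block [0.4791 0.2237 0.06  ]
posttip [0.4752 0.1976 0.118 ]
dowel [0.4887 0.2558 0.098 ]
collar [ 0.4705 -0.2411  0.04  ]
```

View pics/crop0.png

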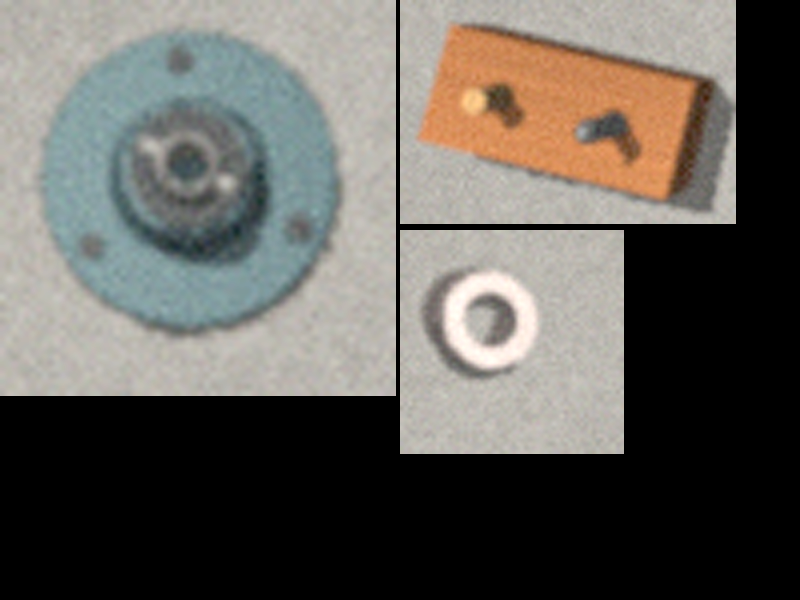

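The crop confirms it: blue-grey stand with a two-ended cross pin, ends at about (305,214.3) and (317.7,220.5) in the full image. Post tip is at (214.7,277.8), dowel at (188.5,270), collar top centre at (437.5,277).

```bash
python3 - <<'E'
from h import *
d=optics.get_image('top');T=cam(d);P={}
for n,u,v,z in [('stand',310.8,216.7,.071),('pinA',304.7,214,.06),('pinB',317.3,220.2,.06),('post',214.5,277.6,.117),('dowel',188.4,269.9,.098),('collar',437.4,276.9,.04)]: P[n]=pix2w(d,T,u,v,z);print(n,np.round(P[n],4))
e=P['dowel']-P['post'];print('post-dowel',np.hypot(*e[:2]),np.degrees(np.arctan2(e[1],e[0])))
e=P['pinA']-P['pinB'];print('pin',np.hypot(*e[:2]),np.degrees(np.arctan2(e[1],e[0])), 'mid',(P['pinA']+P['pinB'])/2)
s=sense();M=R.from_euler('xyz',s['orientation']).as_matrix()
print('to above post, tool', M.T@(P['post']-[0,0,-.085]-s['position']))
print(np.degrees(s['orientation'][2]))
E
```

```text
stand [0.5944 0.0234 0.071 ]
pinA [0.6011 0.0363 0.06  ]
pinB [0.5883 0.01   0.06  ]
post [0.474  0.2025 0.117 ]
dowel [0.4869 0.2588 0.098 ]
collar [ 0.4728 -0.2421  0.04  ]
post-dowel 0.05776507335791896 77.0303698168258
pin 0.029262580885611837 64.12787898752114 mid [0.59466556 0.02318458 0.06      ]
to above post, tool [ 0.51485632 -0.54967036  0.04838101]
20.384843048426266
```

Request:
drive_tool --series '[[[0.0257, -0.0275, 0.0024], [0, 0, 0], 0], [[0.0257, -0.0275, 0.0024], [0, 0, 0], 0], [[0.0257, -0.0275, 0.0024], [0, 0, 0], 0], [[0.0257, -0.0275, 0.0024], [0, 0, 0], 0], [[0.0257, -0.0275, 0.0024], [0, 0, 0], 0], [[0.0257, -0.0275, 0.0024], [0, 0, 0], 0], [[0.0257, -0.0275, 0.0024], [0, 0, 0], 0], [[0.0257, -0.0275, 0.0024], [0, 0, 0], 0], [[0.0257, -0.0275, 0.0024], [0, 0, 0], 0], [[0.0257, -0.0275, 0.0024], [0, 0, 0], 0]]'

```text
time_s: 1.08
position: [0.3282, -0.1431, 0.2264]
orientation: [3.141, -0.0, 0.355]
contact_force: [1.5, -0.3, -0.6]
opening: 0.0853
grasp_force: 0.0
```

Request:
drive_tool --series '[[[0.0257, -0.0275, 0.0024], [0, 0, 0], 0], [[0.0257, -0.0275, 0.0024], [0, 0, 0], 0], [[0.0257, -0.0275, 0.0024], [0, 0, 0], 0], [[0.0257, -0.0275, 0.0024], [0, 0, 0], 0], [[0.0257, -0.0275, 0.0024], [0, 0, 0], 0], [[0.0257, -0.0275, 0.0024], [0, 0, 0], 0], [[0.0257, -0.0275, 0.0024], [0, 0, 0], 0], [[0.0257, -0.0275, 0.0024], [0, 0, 0], 0], [[0.0257, -0.0275, 0.0024], [0, 0, 0], 0], [[0.0257, -0.0275, 0.0024], [0, 0, 0], 0]]'

```text
time_s: 1.92
position: [0.4734, 0.2046, 0.2021]
orientation: [3.142, 0.0, 0.356]
contact_force: [1.0, -0.8, -0.1]
opening: 0.0856
grasp_force: 0.0
```

Request:
drive_tool --series '[[[0, 0, 0], [0, 0, -7.08], 0], [[0, 0, 0], [0, 0, -7.08], 0], [[0, 0, 0], [0, 0, -7.08], 0], [[0, 0, 0], [0, 0, -7.08], 0], [[0, 0, 0], [0, 0, -7.08], 0], [[0, 0, 0], [0, 0, -7.08], 0], [[0, 0, 0], [0, 0, -7.08], 0], [[0, 0, 0], [0, 0, -7.08], 0], [[0, 0, 0], [0, 0, 0], 0], [[0, 0, 0], [0, 0, 0], 0]]'

```text
time_s: 2.75
position: [0.473, 0.2025, 0.2022]
orientation: [-3.141, 0.0, 1.341]
contact_force: [0.4, -0.3, -0.1]
opening: 0.0851
grasp_force: 0.0
```

```bash
python3 - <<'E'
from h import *
d=optics.get_image('wrist');T=cam(d);s=sense();print(s['time_s'],s['position'],np.degrees(s['orientation']),s['contact_force'])
print('expected tip px',w2pix(d,T,[.474,.2025,.118]),'dowel',w2pix(d,T,[.4869,.2588,.098]))
cv2.imwrite('pics/w1.png',d['color'][:,:,::-1])
E
```

```text
2.8 [0.47306163 0.20247478 0.20224317] [-1.79993674e+02  1.98507096e-03  7.68026188e+01] [ 0.58696972 -0.20119934 -0.36743467]
expected tip px [323.08418539 217.30917973] dowel [322.56924225 123.94208986]
```

View pics/w1.png

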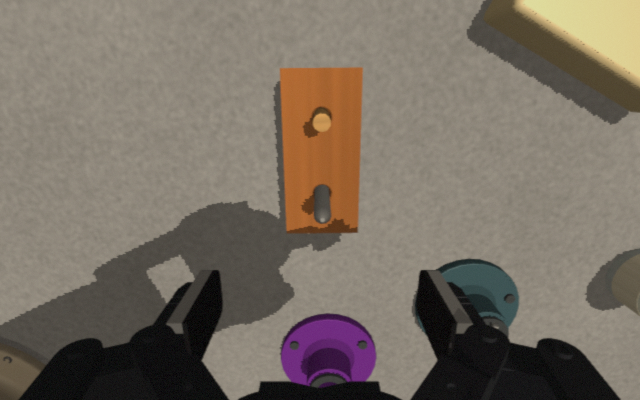

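Wrist view: the post tip is at about (322,218) and the dowel top at (321,122), both where predicted. The block lies square to the tool, so I'll descend and grip.

Request:
drive_tool --series '[[[0, 0.0013, 0.0265], [0, 0, 0], 0], [[0, 0, 0.0265], [0, 0, 0], 0], [[0, 0, 0.0265], [0, 0, 0], 0], [[0, 0, 0.0265], [0, 0, 0], 0], [[0, 0, 0], [0, 0, 0], 0.4], [[0, 0, 0], [0, 0, 0], 0.7], [[0, 0, 0], [0, 0, 0], 1], [[0, 0, 0], [0, 0, 0], 1], [[0, 0, 0], [0, 0, 0], 1], [[0, 0, 0], [0, 0, 0], 1]]' --grip_force 60

```text
time_s: 3.63
position: [0.4748, 0.2023, 0.0973]
orientation: [3.14, -0.001, 1.344]
contact_force: [0.1, -0.1, -0.6]
opening: 0.0124
grasp_force: 0.2
```

Request:
drive_tool --series '[[[0, 0, 0], [0, 0, 0], 1], [[0, 0, 0], [0, 0, 0], 1], [[0, 0, 0], [0, 0, 0], 1], [[0, 0, 0], [0, 0, 0], 1], [[0, 0, 0], [0, 0, 0], 1]]'

```text
time_s: 4.05
position: [0.4749, 0.2023, 0.0974]
orientation: [3.14, -0.001, 1.344]
contact_force: [-0.9, 0.1, 7.5]
opening: 0.0102
grasp_force: 58.6
```

Request:
drive_tool --series '[[[0, 0, -0.005], [0, 0, 0], 1], [[0, 0, -0.01], [0, 0, 0], 1], [[0, 0, -0.015], [0, 0, 0], 1], [[0, 0, -0.02], [0, 0, 0], 1], [[0, 0, -0.02], [0, 0, 0], 1], [[0, 0, -0.02], [0, 0, 0], 1], [[0, 0, 0], [0, 0, 0], 1], [[0, 0, 0], [0, 0, 0], 1]]'

```text
time_s: 4.72
position: [0.4745, 0.2022, 0.1873]
orientation: [3.14, -0.001, 1.344]
contact_force: [-0.3, -0.7, -1.3]
opening: 0.0104
grasp_force: 58.6
```

```bash
python3 - <<'E'
from h import *
d=optics.get_image('wrist');s=sense();print(s['time_s'],s['position'],np.degrees(s['orientation']),s['contact_force'],s['opening'])
e=optics.get_image('scene');T=cam(e);u,v=w2pix(e,T,s['position']).astype(int);print(u,v)
W=np.zeros((600,800,3),np.uint8);W[:400,:640]=d['color'];
c=cv2.resize(e['color'][v-40:v+40,u-60:u+60],None,fx=4,fy=4,interpolation=cv2.INTER_CUBIC);W[280:600,320:800]=np.clip(c*1.5,0,255)
cv2.imwrite('pics/w2.png',W[:,:,::-1])
p=np.array(s['position']);
for h in(.02,-.087): print(w2pix(e,T,p+[0,0,h]), w2pix(d,cam(d),p+[0,0,h]))
E
```

```text
4.7667 [0.47407295 0.20211552 0.18614994] [-1.79983209e+02  7.60902464e-03  7.70212793e+01] [ 0.0455409   0.76720453 -0.26748948] 0.010674357672492842
448 135
[450.11286679 126.20927485] [324.42366459 322.28674949]
[442.84725557 172.44585406] [322.17458638 216.27290921]
```

View pics/w2.png

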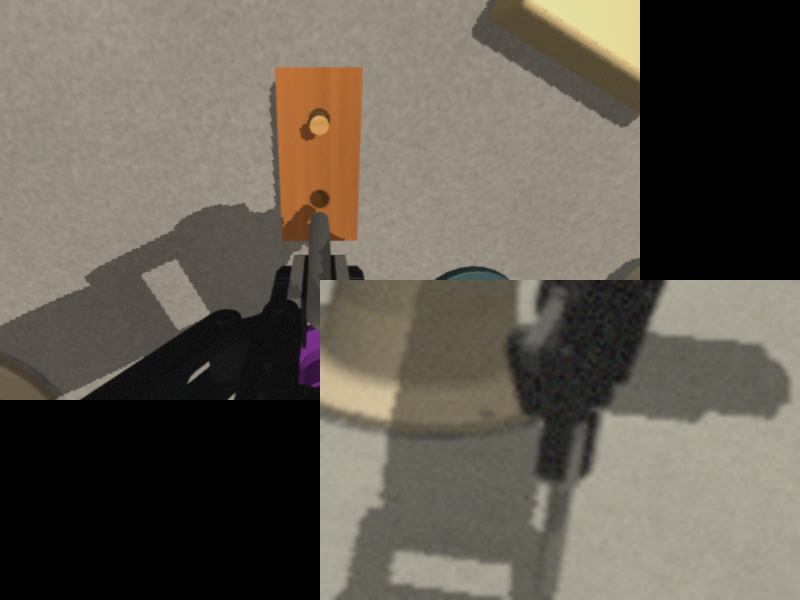

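The post is held vertical, with its foot at (319,215) in the wrist view, and it is clear of the hole; the dowel is still in place at (319,124). Next is a hover over the stand.

Request:
drive_tool --series '[[[-0.0184, 0.0196, 0], [0, 0, 0], 1], [[-0.0184, 0.0196, 0], [0, 0, 0], 1], [[-0.0184, 0.0196, 0], [0, 0, 0], 1], [[-0.0184, 0.0196, 0], [0, 0, 0], 1], [[-0.0184, 0.0196, 0], [0, 0, 0], 1], [[-0.0184, 0.0196, 0], [0, 0, 0], 1], [[-0.0184, 0.0196, 0], [0, 0, 0], 1], [[-0.0184, 0.0196, 0], [0, 0, 0], 1], [[0, 0, 0], [0, 0, 0], 1], [[0, 0, 0], [0, 0, 0], 1]]'

```text
time_s: 5.65
position: [0.5939, 0.0227, 0.1847]
orientation: [-3.139, 0.0, 1.343]
contact_force: [-0.2, 0.2, -1.6]
opening: 0.0104
grasp_force: 58.7
```

Request:
drive_tool --series '[[[0, 0, 0], [0, 0, 0], 1], [[0, 0, 0], [0, 0, 0], 1], [[0, 0, 0], [0, 0, 0], 1]]'

```text
time_s: 5.9
position: [0.5937, 0.0244, 0.1862]
orientation: [-3.141, -0.0, 1.346]
contact_force: [-0.6, -0.6, -1.7]
opening: 0.0101
grasp_force: 58.7
```

```bash
python3 - <<'E'
from h import *
d=optics.get_image('wrist');T=cam(d);s=sense();print(s['time_s'],s['position'],np.degrees(s['orientation']))
W=cv2.resize(d['color'][150:300,220:420],None,fx=4,fy=4,interpolation=cv2.INTER_CUBIC)
cv2.imwrite('pics/w3.png',W[:,:,::-1])
f=lambda p:((w2pix(d,T,p)-[220,150])*4).round()
print('mouth',f([.5944,.0234,.071]),'foot',f(np.array(s['position'])-[0,0,.087]),'standcentre z.012',f([.5944,.0234,.012]))
np.savez('w3.npz',T=T)
E
```

```text
5.95 [0.59374065 0.02437449 0.1863    ] [-1.79985514e+02 -5.30921252e-03  7.70866907e+01]
mouth [410. 214.] foot [407. 265.] standcentre z.012 [408. 128.]
```

View pics/w3.png

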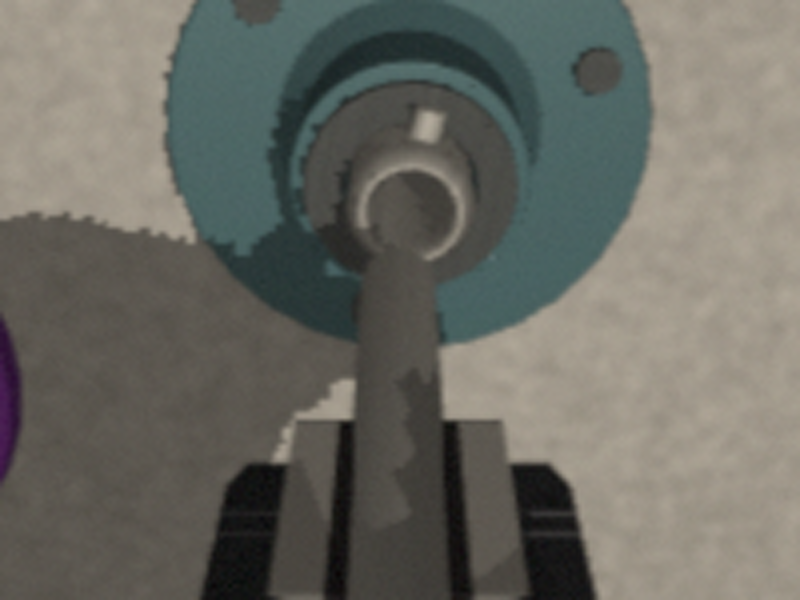

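The mouth is at crop (412,212), 2 px from prediction; the post's foot is about 1–1.5 mm off in tool +y. The pin end is visible at crop (430,125). I'll correct and descend.

Request:
drive_tool --series '[[[-0.0005, 0.0013, 0.01], [0, 0, 0], 1], [[0, 0, 0.01], [0, 0, 0], 1], [[0, 0, 0.004], [0, 0, 0], 1], [[0, 0, 0.004], [0, 0, 0], 1], [[0, 0, 0.004], [0, 0, 0], 1], [[0, 0, 0.004], [0, 0, 0], 1], [[0, 0, 0.004], [0, 0, 0], 1], [[0, 0, 0], [0, 0, 0], 1]]'

```text
time_s: 6.62
position: [0.5952, 0.023, 0.1456]
orientation: [-3.141, -0.0, 1.344]
contact_force: [1.0, 1.1, -1.9]
opening: 0.0103
grasp_force: 58.6
```

Request:
drive_tool --series '[[[0, 0, 0.008], [0, 0, 0], 1], [[0, 0, 0.008], [0, 0, 0], 1], [[0, 0, 0.008], [0, 0, 0], 1], [[0, 0, 0.008], [0, 0, 0], 1], [[0, 0, 0.006], [0, 0, 0], 1], [[0, 0, 0.002], [0, 0, 0], 1], [[0, 0, 0.002], [0, 0, 0], 1], [[0, 0, 0.001], [0, 0, 0], 1], [[0, 0, 0], [0, 0, 0], 1]]'

```text
time_s: 7.37
position: [0.5954, 0.023, 0.1029]
orientation: [3.141, -0.001, 1.344]
contact_force: [3.7, 4.3, -0.7]
opening: 0.0104
grasp_force: 58.8
```

Request:
drive_tool --series '[[[0.0006, 0.0003, 0.001], [0, 0, 0], 1], [[0, 0, 0.001], [0, 0, 0], 1], [[0, 0, 0.001], [0, 0, 0], 1], [[0, 0, 0.001], [0, 0, 0], 1], [[0, 0, 0.001], [0, 0, 0], 1], [[0, 0, 0], [0, 0, 0], 1]]'

```text
time_s: 7.87
position: [0.5959, 0.0231, 0.0993]
orientation: [3.141, 0.0, 1.344]
contact_force: [-1.7, 2.3, 9.3]
opening: 0.0101
grasp_force: 60.0
```

Request:
drive_tool --series '[[[0, 0, 0.0005], [0, 0, 0], 1], [[0, 0, 0], [0, 0, 0], 0.6], [[0, 0, 0], [0, 0, 0], 0.2], [[0, 0, 0], [0, 0, 0], 0], [[0, 0, 0], [0, 0, 0], 0], [[0, 0, 0], [0, 0, 0], 0], [[0, 0, -0.02], [0, 0, 0], 0], [[0, 0, -0.03], [0, 0, 0], 0], [[0, 0, -0.03], [0, 0, 0], 0], [[0, 0, -0.03], [0, 0, 0], 0]]'

```text
time_s: 8.7
position: [0.5954, 0.0232, 0.2089]
orientation: [-3.141, 0.0, 1.344]
contact_force: [0.2, 0.5, -0.6]
opening: 0.0857
grasp_force: 0.0
```

```bash
python3 - <<'E'
from h import *
d=optics.get_image('wrist');T=cam(d);s=sense();print(s['time_s'],s['position'],np.degrees(s['orientation'][2]),s['opening'])
e=optics.get_image('scene');Te=cam(e);g=optics.get_image('top');Tg=cam(g)
def crop(d,T,p,w,h,k):
    u,v=w2pix(d,T,p).round().astype(int);u0,v0=max(u-w//2,0),max(v-h//2,0);print((u0,v0,k));return cv2.resize(d['color'][v0:v0+h,u0:u0+w],None,fx=k,fy=k,interpolation=cv2.INTER_CUBIC)
A=[.5954,.0232,.09];W=np.zeros((600,800,3),np.uint8)
W[:600,:400]=crop(d,T,[.5954,.0232,.07],133,200,3)[:600,:400] if 0 else crop(d,T,[.5954,.0232,.07],100,150,4)
W[:300,400:]=np.clip(crop(e,Te,A,80,60,5)*1.5,0,255)
W[300:,400:]=np.clip(crop(g,Tg,[.4728,-.2421,.04],80,60,5)*1.5,0,255)
cv2.imwrite('pics/c4.png',W[:,:,::-1])
for n,p in [('tip',[.5954,.0232,.12]),('mouth',[.5954,.0232,.071]),('pinlvl',[.5954,.0232,.062])]: print(n,w2pix(d,T,p),w2pix(e,Te,p))
np.savez('c4.npz',T=T)
E
```

```text
8.75 [0.59747081 0.02300071 0.21555954] 77.03302279450541 0.08491457784086452
(np.int64(267), np.int64(116), 4)
(np.int64(303), np.int64(154), 5)
(np.int64(397), np.int64(247), 5)
tip [317.23175899 212.08168857] [342.84704974 171.47497437]
mouth [316.93543569 191.22531135] [342.29582117 191.73573799]
pinlvl [316.8912986  188.11877294] [342.19771006 195.34187543]
```

View pics/c4.png

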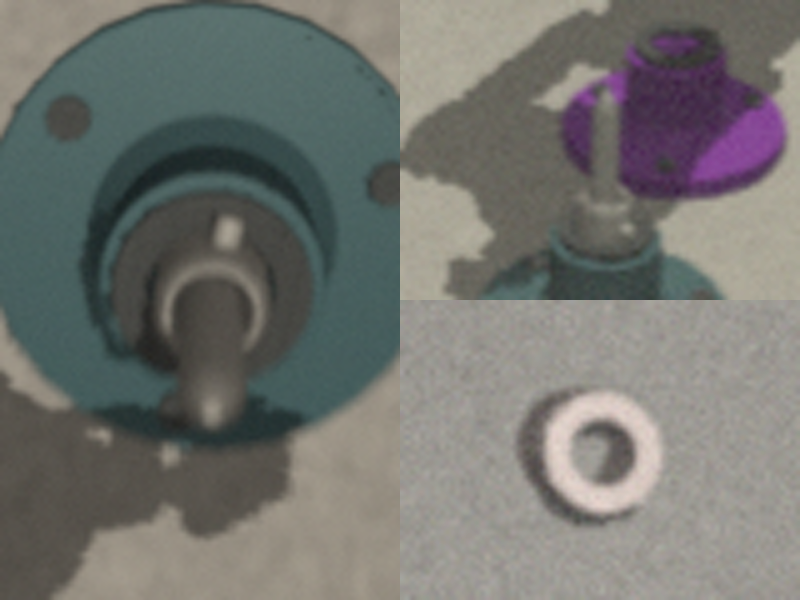

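The post is seated: in the scene view its tip is at (344.2,171.6), against (342.8,171.5) predicted for 120 mm. The pin's near end shows at crop (228,232). I move above the collar, at (437.6,277.6) in the top view.

Request:
drive_tool --series '[[[-0.0357, -0.0075, 0], [0, 0, 0], 0], [[-0.0357, -0.0075, 0], [0, 0, 0], 0], [[-0.0357, -0.0075, 0], [0, 0, 0], 0], [[-0.0357, -0.0075, 0], [0, 0, 0], 0], [[-0.0357, -0.0075, 0.005], [0, 0, 0], 0], [[-0.0357, -0.0075, 0.015], [0, 0, 0], 0], [[-0.0357, -0.0075, 0.015], [0, 0, 0], 0], [[-0.0357, -0.0075, 0.015], [0, 0, 0], 0], [[0, 0, 0], [0, 0, 0], 0], [[0, 0, 0], [0, 0, 0], 0]]'

```text
time_s: 9.68
position: [0.4717, -0.2424, 0.1559]
orientation: [-3.138, -0.002, 1.341]
contact_force: [0.8, 0.4, 0.0]
opening: 0.0853
grasp_force: 0.0
```

Request:
drive_tool --series '[[[0, 0, 0], [0, 0, 0], 0], [[0, 0, 0], [0, 0, 0], 0], [[0, 0, 0], [0, 0, 0], 0]]'

```text
time_s: 9.93
position: [0.4736, -0.2406, 0.158]
orientation: [3.141, 0.0, 1.346]
contact_force: [-1.0, -0.4, -0.5]
opening: 0.0854
grasp_force: 0.0
```

```bash
python3 - <<'E'
from h import *
d=optics.get_image('wrist');T=cam(d);s=sense();print(s['time_s'],s['position'],np.degrees(s['orientation']))
W=cv2.resize(d['color'][130:280,220:420],None,fx=4,fy=4,interpolation=cv2.INTER_CUBIC)
cv2.imwrite('pics/w5.png',W[:,:,::-1])
t=np.linspace(0,6.283,9)
print(((w2pix(d,T,[.473,-.242,.04])-[220,130])*4).round())
np.savez('w5.npz',T=T)
# pin direction from c4 crop
e=np.load('c4.npz')['T']
print([ (np.round(pix2w(d,e,267+u/4,116+v/4,z),4)) for u,v,z in [(228,232,.060),(210,305,.071)]])
E
```

```text
9.9833 [ 0.47359082 -0.24072238  0.15802847] [1.79975011e+02 9.25753858e-03 7.71163428e+01]
[404. 292.]
[array([0.6039, 0.0333, 0.06  ]), array([0.5973, 0.0219, 0.071 ])]
```

View pics/w5.png

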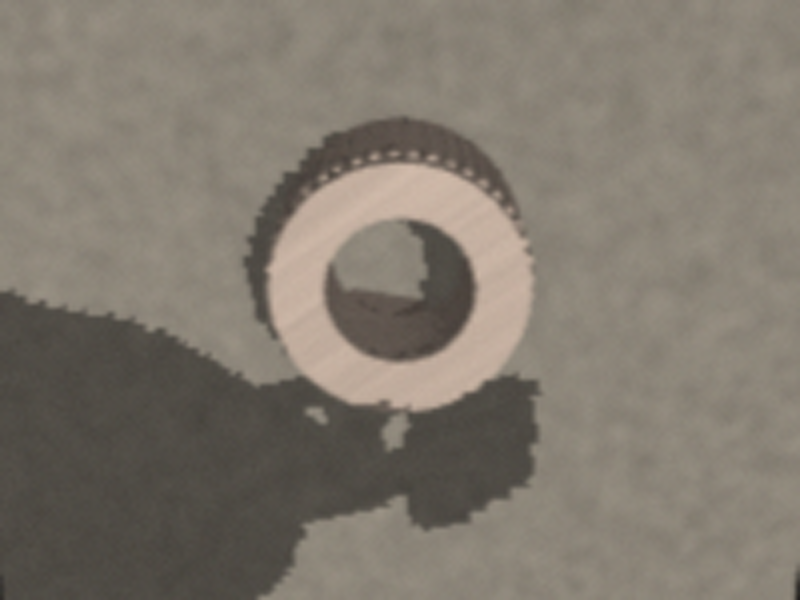

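The collar is centred at crop (400,287), within 1 mm of prediction. I'll grip it.

Request:
drive_tool --series '[[[-0.0006, -0.001, 0.03], [0, 0, 0], 0], [[0, 0, 0.03], [0, 0, 0], 0], [[0, 0, 0.03], [0, 0, 0], 0], [[0, 0, 0.024], [0, 0, 0], 0], [[0, 0, 0.01], [0, 0, 0], 0], [[0, 0, 0], [0, 0, 0], 0], [[0, 0, 0], [0, 0, 0], 1], [[0, 0, 0], [0, 0, 0], 1], [[0, 0, 0], [0, 0, 0], 1], [[0, 0, 0], [0, 0, 0], 1]]' --grip_force 80

```text
time_s: 10.82
position: [0.4728, -0.2424, 0.036]
orientation: [3.139, 0.001, 1.344]
contact_force: [-1.9, 2.4, 10.4]
opening: 0.0472
grasp_force: 81.2
```

Request:
drive_tool --series '[[[0, 0, 0], [0, 0, 0], 1], [[0, 0, 0], [0, 0, 0], 1], [[0, 0, 0], [0, 0, 0], 1], [[0, 0, 0], [0, 0, 0], 1]]'

```text
time_s: 11.15
position: [0.4728, -0.2424, 0.036]
orientation: [3.139, 0.001, 1.344]
contact_force: [-1.6, 1.3, 11.2]
opening: 0.047
grasp_force: 81.5
```

Request:
drive_tool --series '[[[0, 0, -0.005], [0, 0, 0], 1], [[0, 0, -0.02], [0, 0, 0], 1], [[0, 0, -0.03], [0, 0, 0], 1], [[0, 0, -0.03], [0, 0, 0], 1], [[0, 0, -0.03], [0, 0, 0], 1], [[0, 0, -0.02], [0, 0, 0], 1], [[0, 0, -0.01], [0, 0, 0], 1], [[0, 0, 0], [0, 0, 0], 1]]'

```text
time_s: 11.82
position: [0.4726, -0.2424, 0.181]
orientation: [3.138, 0.002, 1.344]
contact_force: [0.7, 0.6, -2.0]
opening: 0.0472
grasp_force: 82.6
```

Request:
drive_tool --series '[[[0.0357, 0.0075, 0], [0, 0, 0], 1], [[0.0357, 0.0075, 0], [0, 0, 0], 1], [[0.0357, 0.0075, 0], [0, 0, 0], 1], [[0.0357, 0.0075, 0], [0, 0, 0], 1], [[0.0357, 0.0075, 0], [0, 0, 0], 1], [[0.0357, 0.0075, 0], [0, 0, 0], 1], [[0.0357, 0.0075, 0], [0, 0, 0], 1], [[0.0357, 0.0075, 0], [0, 0, 0], 1], [[0, 0, 0], [0, 0, 0], 1], [[0, 0, 0], [0, 0, 0], 1]]'

```text
time_s: 12.65
position: [0.5942, 0.0245, 0.1768]
orientation: [-3.139, 0.0, 1.347]
contact_force: [0.3, 0.4, -1.9]
opening: 0.047
grasp_force: 82.7
```

Request:
drive_tool --series '[[[0, 0, 0], [0, 0, 0], 1], [[0, 0, 0], [0, 0, 0], 1], [[0, 0, 0], [0, 0, 0], 1], [[0, 0, 0], [0, 0, 0], 1]]'

```text
time_s: 12.98
position: [0.5944, 0.022, 0.1787]
orientation: [-3.141, 0.0, 1.343]
contact_force: [-0.3, -0.6, -1.5]
opening: 0.0472
grasp_force: 82.7
```

```bash
python3 - <<'E'
from h import *
d=optics.get_image('wrist');T=cam(d);s=sense();p=np.array(s['position']);print(s['time_s'],p,np.degrees(s['orientation']),s['contact_force'])
e=optics.get_image('top');Te=cam(e);f=optics.get_image('scene');Tf=cam(f)
W=np.zeros((600,800,3),np.uint8)
W[:,:400]=cv2.resize(d['color'][200:350,270:370],None,fx=4,fy=4,interpolation=cv2.INTER_CUBIC)
u,v=w2pix(f,Tf,p-[0,0,.04]).astype(int);print('scene crop org',u-40,v-60)
W[:,400:]=np.clip(cv2.resize(f['color'][v-60:v+60,u-40:u+40],None,fx=5,fy=5,interpolation=cv2.INTER_CUBIC)*1.5,0,255)
cv2.imwrite('pics/c6.png',W[:,:,::-1])
print('tcp top-of-collar exp',(w2pix(d,T,p+[0,0,.004])-[270,200])*4,'tip',(w2pix(d,T,[.5957,.0231,.12])-[270,200])*4)
for q in ([.5957,.0231,.12],p-[0,0,.036]): print('scene',(w2pix(f,Tf,q)-[u-40,v-60])*5+[400,0])
E
```

```text
13.0333 [0.59443661 0.02212057 0.17880092] [-1.79998231e+02  1.49279606e-03  7.69561763e+01] [ 0.3828137  -0.78286846 -1.27687768]
scene crop org 302 103
tcp top-of-collar exp [213.40697551 384.18657302] tip [215.05443223 126.44525364]
scene [603.71615339 342.65483634]
scene [604.06624203 291.7379504 ]
```

View pics/c6.png

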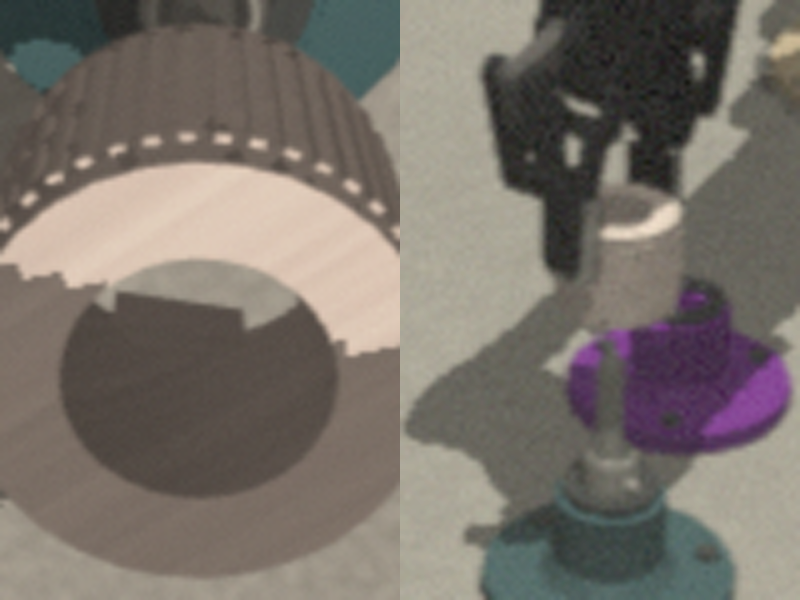

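The collar hangs centred in the jaws over the post: bore centre at crop (200,378) in the wrist view. The post tip is at about (610,345) in the scene crop, right under it. I lower over the post.

Request:
drive_tool --series '[[[0.0008, 0.001, 0.005], [0, 0, 0], 1], [[0, 0, 0.01], [0, 0, 0], 1], [[0, 0, 0.015], [0, 0, 0], 1], [[0, 0, 0.015], [0, 0, 0], 1], [[0, 0, 0.01], [0, 0, 0], 1], [[0, 0, 0.008], [0, 0, 0], 1], [[0, 0, 0.004], [0, 0, 0], 1], [[0, 0, 0], [0, 0, 0], 1], [[0, 0, 0], [0, 0, 0], 1]]'

```text
time_s: 13.88
position: [0.596, 0.0234, 0.1121]
orientation: [3.141, -0.0, 1.344]
contact_force: [-0.5, -0.4, -2.0]
opening: 0.0471
grasp_force: 82.7
```

Request:
drive_tool --series '[[[0, 0, 0.002], [0, 0, 0], 1], [[0, 0, 0.002], [0, 0, 0], 1], [[0, 0, 0.002], [0, 0, 0], 1], [[0, 0, 0.002], [0, 0, 0], 1], [[0, 0, 0], [0, 0, 0], 1]]'

```text
time_s: 14.3
position: [0.5955, 0.0235, 0.1034]
orientation: [-3.141, 0.0, 1.344]
contact_force: [-0.6, -0.3, -2.1]
opening: 0.0474
grasp_force: 82.7
```

Request:
drive_tool --series '[[[0, 0, 0.0015], [0, 0, 0], 1], [[0, 0, 0.001], [0, 0, 0], 1], [[0, 0, 0.001], [0, 0, 0], 1], [[0, 0, 0.001], [0, 0, 0], 1], [[0, 0, 0.001], [0, 0, 0], 1], [[0, 0, 0], [0, 0, 0], 1]]'

```text
time_s: 14.8
position: [0.5958, 0.0235, 0.0988]
orientation: [3.141, -0.0, 1.344]
contact_force: [-2.0, 0.1, 3.3]
opening: 0.0471
grasp_force: 83.4
```

Request:
drive_tool --series '[[[0, 0, 0.0005], [0, 0, 3], 1], [[0, 0, 0], [0, 0, 3], 1], [[0, 0, 0], [0, 0, 3], 1], [[0, 0, 0], [0, 0, 3], 1], [[0, 0, 0], [0, 0, 3], 1]]'

```text
time_s: 15.22
position: [0.5965, 0.0232, 0.0987]
orientation: [3.139, -0.001, 1.08]
contact_force: [0.0, -0.6, 4.4]
opening: 0.0471
grasp_force: 83.3
```

Request:
drive_tool --series '[[[0, 0, 0], [0, 0, 3], 1], [[0, 0, 0], [0, 0, 3], 1], [[0, 0, 0], [0, 0, 3], 1], [[0, 0, 0], [0, 0, 3], 1]]'

```text
time_s: 15.55
position: [0.5968, 0.023, 0.0987]
orientation: [3.138, -0.001, 0.871]
contact_force: [2.0, -1.3, 2.3]
opening: 0.0472
grasp_force: 83.1
```

Request:
drive_tool --series '[[[0, 0, 0], [0, 0, 3], 1], [[0, 0, 0], [0, 0, 3], 1], [[0, 0, 0], [0, 0, 3], 1], [[0, 0, 0], [0, 0, 3], 1]]'

```text
time_s: 15.88
position: [0.5961, 0.0231, 0.0982]
orientation: [3.14, -0.0, 0.661]
contact_force: [0.8, -0.5, -0.3]
opening: 0.0473
grasp_force: 82.9
```

Request:
drive_tool --series '[[[0, 0, 0.001], [0, 0, 0], 1], [[0, 0, 0.001], [0, 0, 0], 1], [[0, 0, 0], [0, 0, 0], 1]]'

```text
time_s: 16.13
position: [0.5954, 0.0237, 0.0961]
orientation: [-3.141, 0.0, 0.666]
contact_force: [-4.3, 1.9, 4.3]
opening: 0.0469
grasp_force: 83.3
```

Request:
drive_tool --series '[[[0, 0, 0], [0, 0, 2], 1], [[0, 0, 0], [0, 0, 2], 1], [[0, 0, 0], [0, 0, 0], 1]]'

```text
time_s: 16.38
position: [0.5954, 0.0236, 0.0954]
orientation: [-3.141, 0.001, 0.594]
contact_force: [-1.7, 0.7, -0.3]
opening: 0.0473
grasp_force: 82.8
```

Request:
drive_tool --series '[[[0, 0, 0.001], [0, 0, 0], 1], [[0, 0, 0.001], [0, 0, 0], 1], [[0, 0, 0], [0, 0, 0], 1]]'

```text
time_s: 16.63
position: [0.5954, 0.0236, 0.0933]
orientation: [-3.141, 0.001, 0.595]
contact_force: [-1.9, 1.0, -1.9]
opening: 0.0474
grasp_force: 82.8
```

```bash
python3 -c "
from h import *
s=sense();print(s['ft_torque'],s['contact_force'])"
```

```text
[ 0.12926974  0.30318287 -0.08580519] [-1.93697315  0.97379181 -1.87471373]
```

Request:
drive_tool --series '[[[0, 0, 0.001], [0, 0, 1.5], 1], [[0, 0, 0.001], [0, 0, 1.5], 1], [[0, 0, 0.001], [0, 0, 0], 1], [[0, 0, 0.001], [0, 0, 0], 1], [[0, 0, 0.001], [0, 0, 0], 1], [[0, 0, 0], [0, 0, 0], 1]]'

```text
time_s: 17.13
position: [0.5959, 0.0234, 0.0891]
orientation: [3.141, -0.001, 0.542]
contact_force: [-2.3, -0.1, 3.6]
opening: 0.0472
grasp_force: 83.4
```

Request:
drive_tool --series '[[[0, 0, 0.001], [0, 0, 0], 1], [[0, 0, 0.001], [0, 0, 0], 1], [[0, 0, 0.001], [0, 0, 0], 1], [[0, 0, 0], [0, 0, 0], 1]]'

```text
time_s: 17.47
position: [0.596, 0.0234, 0.0863]
orientation: [3.141, -0.001, 0.542]
contact_force: [-2.8, -0.7, 5.9]
opening: 0.0469
grasp_force: 83.5
```

Request:
drive_tool --series '[[[0, 0, 0.001], [0, 0, 0], 1], [[0, 0, 0], [0, 0, 0], 1], [[0, 0, 0], [0, 0, 0], 1]]'

```text
time_s: 17.72
position: [0.5959, 0.0234, 0.086]
orientation: [3.141, -0.001, 0.543]
contact_force: [-4.9, 1.3, 11.3]
opening: 0.047
grasp_force: 84.2
```

Request:
drive_tool --series '[[[0, 0, 0.001], [0, 0, 0], 1], [[0, 0, 0], [0, 0, 0], 1], [[0, 0, 0], [0, 0, 0], 1]]'

```text
time_s: 17.97
position: [0.596, 0.0234, 0.0859]
orientation: [3.141, -0.001, 0.543]
contact_force: [-9.7, 0.8, 19.3]
opening: 0.0474
grasp_force: 85.0
```

```bash
python3 - <<'E'
from h import *
d=optics.get_image('scene');cv2.imwrite('pics/end.png',np.clip(cv2.resize(d['color'][120:270,250:500],None,fx=3,fy=3,interpolation=cv2.INTER_CUBIC)[:,:,::-1]*1.4,0,255))
s=sense();print(s['time_s'],s['position'],s['contact_force'])
E
```

```text
18.0167 [0.59600949 0.0234382  0.08595816] [-9.14309482  0.37749419 19.09470893][ WARN:0@1.177] global loadsave.cpp:1063 imwrite_ Unsupported depth image for selected encoder is fallbacked to CV_8U.
```

View pics/end.png

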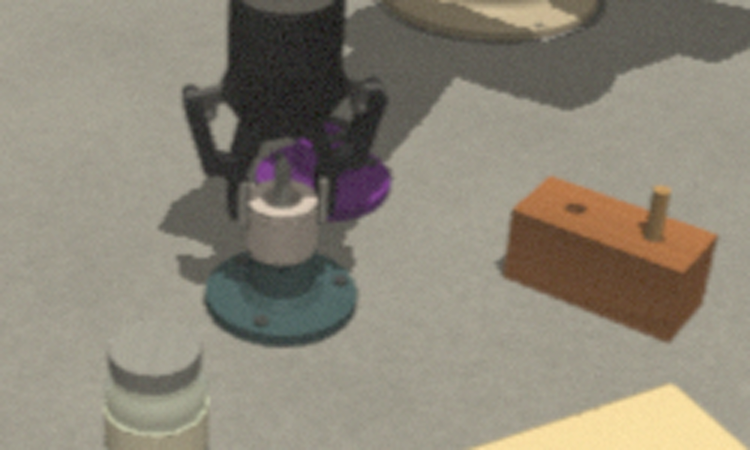

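The collar sits on the shoulder at crop (283,225) with the post's point above it at (283,165). The dowel is still in its hole at (658,215).

```bash
python3 -c "
from rig import env
print(env.job_done())"
```

```text
the job is handed in; nothing more can be done
None
```

I handed the job in at about 18 s: the post is seated in the socket, and the collar is keyed over the pin, pressed home on the shoulder, and still gripped and held down; in the last scene view the dowel was still in its hole.

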